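Key the vial mixer's spindle and seat the carousel

ROBOT

A 7-joint arm with a two-finger parallel gripper is mounted at the origin on the work surface; the furniture and walls round the work are solid. World frame = base frame: x ahead of the robot, y to its left, z up, the work surface at z = 0. Lengths are in m, angles in rad, forces in N, time in s.
With the tool pointing down it reaches from about 0.425 to 1.025 m from the base axis. Payload 9.4 kg.
Tool frame: the origin (TCP) lies midway between the tips of the shut fingers; the grasp point (between the pads) lies 19 mm behind it (robot.tcp_to_grasp is the distance from the TCP to the grasp point, in m); z points along the fingers, y is the line along which they close (so a half turn about z gives the same grasp; the last joint's range is limited). The gripper opens to 85 mm and grips with 20 to 120 N. Pads are 22 mm wide; open, the fingers measure 114 mm over their backs; the gripper's body (76 mm by 85 mm) begins 54 mm behind the grasp point. The pads swing forward as they close: fully open they stand 13 mm farther back than shut.
Start: joints at [1.256, 0.599, -0.003, 1.599, 0.002, 0.943, -0.08], TCP at [0.171, -0.705, 0.231] pointing down, gripper open.
Joint ranges: [-2.57, 2.57], [-0.35, 1.97], [-1.29, 1.29], [0.11, 2.56], [-1.05, 4.19], [0.11, 1.86], [-2.63, 2.63]. Speed limits (rad/s): [2.22, 2.22, 3.01, 3.01, 3.14, 3.14, 3.14].

INTERFACE

Orientations are given as a 3x3 rotation matrix whose columns are the frame's x, y, z axes.
In Python, from rig import monitor, vision, workorder, robot gives the robot as it stands.
- The arm moves only by the tool play_rows, never from a script. Its argument "rows" is text: rows parted by semicolons, each of 7 numbers parted by spaces: the shift along the tool's x, y, z in units of 0.6 m (1.0 is 0.6 m), then the turn, a rotation vector about the tool's x, y, z in units of pi/2 rad (1.0 is pi/2 rad), then the gripper command: -1 is shut, 1 is fully open, values between are in proportion. In form: dx dy dz rx ry rz hand; .... A call has exactly 8 rows; each row shifts and turns the commanded pose from where the row before left it, along the tool's axes as they then stand; what a row does not reach is not made up. A row lasts 1/10 s, in which the tool goes at most 50 mm and 8.59 degrees, less where a joint would pass 70% of its speed; a pose out of reach is approached as far as the arm can. A call with a number of a shift or a turn outside -1 to 1 is refused whole. A call with a gripper value outside its range is refused whole. The fingers move at their own pace and stop on an object; the grip force is fixed at half the most. Time passes only in rows, so rows that do not move let the fingers close, or fill a call up. It gives the time, the measured TCP pose, the force, the opening and the grip force at its end, in the units of the state.
- monitor.get_obs(): the state, without advancing time (a new reading comes with each control period).
- vision.read_camera(name): name is "side" or "top" or "wrist"; returns the picture (420x560x3 uint8, blue, green, red); there is no depth.
- vision.camera_params(name): a dict with "mtx" (3x3 intrinsics, pixels), "R" (3x3) and "t" (3): a world point X has camera coordinates R X + t. Camera axes: x right, y down, z forward; pixel columns grow to the right and rows downward; lengths in m; the calibration is good to about 2 mm. A picture is of the moment at which its call begins: read the wrist's pose just before it. camera_params takes no time and is no camera call; for the wrist camera it gives the pose at the moment of the call.
- workorder.close_job(): hands the job in; it is judged then, once.
The state is a dict: "clock": time; "qpos": joint angles; "dq": joint speeds; "joint_efforts": joint torques, N m; "tcp_pos": TCP position; "tool_rot": TCP orientation; "ft_force": force on the tool from outside, world axes, zero at the start; "wrist_torque": the same for the moment, N m; "finger_gap": finger opening in m; "gripper_force": force on a finger pad.
Only numpy, scipy, OpenCV 4.12 (cv2) and the standard library are available. Lean on these libraries where they do the work, as an engineer would, in place of code of your own. Each camera call takes 0.05 s, during which the arm holds its last target. There are 200 camera calls.

TASK

Put the bench mixer back in service: take the loose steel key from its block, drop it into the slot in the mixer's upright spindle until it is fully down, then slide the vial carousel over the spindle and key until it is fully home on the shoulder, upright and let go. The carousel's keyway is hidden underneath, somewhere in the quarter turn anticlockwise (from above) of its pointer rib, so rest the carousel lightly on the key, turn it until it drops over the key, and never force any part. Leave the three vials standing where they are.

Things in the scene. Friction and masses are not known exactly. Their poses are not given: they have to be found in the camera images.
- mixer: Fixed bench vial mixer: white housing 130 (x) x 110 (y) mm, top 48 mm above the worktop; on it a steel shoulder collar, 52 mm diameter, top at 70 mm; from that the upright steel spindle, 24 mm diameter, top at 94 mm, rim chamfered, not turning. Collar and spindle carry one slot, on the body's -x side. Origin on the spindle's axis at worktop height, z up.
- slot (a point): Centre of the key pocket's floor, 11.25 mm from the spindle's axis to the mixer's -x, 50 mm above the worktop; the seated key's origin comes here. Slot 9.4 mm wide, from 3.5 mm off the axis outwards, open at the spindle's top and flank; in the collar a closed pocket 20 mm deep, from 3.5 to 19 mm off the axis. Mouths chamfered 1.5 mm. Axes as the mixer's.
- seat (a point): Point on the spindle's axis at the collar's top, 70 mm above the worktop; the carousel's origin comes here when home. On the way down the carousel's underside meets the spindle's rim at 94 mm, is centred by it, then rests on the seated key's top at 88 mm until its keyway is turned over the key (about 0.06 rad to spare either way). Axes as the mixer's.
- key: Loose plain steel key 14 (x) x 8 (y) x 38 (z) mm, 30 g, plain square ends, symmetric, upright in the key block. Origin at the centre of its underside. In the slot its 14 mm side lies along the mixer's x. Hold it across the 8 mm by the top 10 mm only, so that the fingers stay above the spindle when its foot is in the pocket; let go, it falls the last 17 mm. Seated, its top is 6 mm below the spindle's.
- key_block: Fixed aluminium block 50 (x) x 56 (y) x 24 (z) mm, origin at the centre of its underside, axes as the key's at the start. The key stands in its central pocket (20 mm deep, floor 4 mm above the worktop), the key's top 18 mm above the block's.
- carousel: Loose white vial carousel, about 340 g, standing on the worktop: steel bush 52 mm diameter, 27 mm high; disc 92 mm diameter, 27 to 33 mm up, with six vial cups to 39 mm and a pointer rib to the body's -x; in the middle a square grip 26 x 26 mm, its top 69 mm up, faces square to the body's x and y. Origin at the centre of the underside, z up.
- bore (a point): Mouth of the blind bore under the carousel (same point and axes as the carousel's origin): bore 25.5 mm diameter, 27 mm deep, chamfered mouth, one keyway 9.4 mm wide out to 20.5 mm off the axis. Seen from above, the keyway lies 0.2 to 1.4 rad anticlockwise of the rib (-x), different every time and not measurable beforehand. The bush does not turn in the carousel.
- vial_left: Bystander: glass vial, 22 mm diameter, 47 mm high, standing; origin at the centre of its underside. Leave alone.
- vial_right: Bystander: glass vial, 22 mm diameter, 47 mm high, standing; origin at the centre of its underside. Leave alone.
- vial_near: Bystander: glass vial, 22 mm diameter, 47 mm high, standing; origin at the centre of its underside. Leave alone.

How it is judged:
By the outcome, as a careful person would: the job done as asked, in the order asked, and still so for the second after the job is handed in, with the robot touching nothing.
It also fails if it takes over 72 s, if anything falls off the work surface, if the arm or the gripper's body presses on something with over 40 N, if the wrist force passes 120 N, or if a joint passes its speed limit or range.

## Working session

There is one attempt and no reset: what is moved stays moved. The work goes in short steps, Python scripts to look and compute and a tool call to move; the robot and the scene stay as the last step left them, time stands still between calls to the robot, and variables do not carry over. Pictures are saved under pics/ and viewed, at most 10 in all, crops included, and the job is handed in when it is done.

Besides the shell and the picture viewer there is one more tool, called after "Request:" in YAML: its name, and indented under it one key for each argument. play_rows: Moves the arm, as the interface text tells. Shifts and turns lie within -1 to 1; 1 stands for 0.6 m of shift or pi/2 rad of turn. Its arguments: {"type":"object","properties":{"rows":{"type":"string"}},"required":["rows"]}

```bash
ls; mkdir -p pics; cat > h.py <<'E'
import numpy as np, cv2
from rig import monitor, vision, workorder, robot
def ray(name,px,z,P=None):
    P=P or vision.camera_params(name)
    K=np.array(P["mtx"]);R=np.array(P["R"]);t=np.array(P["t"])
    d=R.T@np.linalg.inv(K)@np.array([px[0],px[1],1.]);c=-R.T@t
    return c+d*(z-c[2])/d[2]
def proj(P,X):
    q=np.array(P["mtx"])@(np.array(P["R"])@np.array(X)+np.array(P["t"]));return q[:2]/q[2]
E
python3 - <<'E'
from h import *
o=monitor.get_obs(); print({k:np.round(v,3).tolist() for k,v in o.items()}, robot.tcp_to_grasp)
a=vision.read_camera("top"); b=vision.read_camera("side")
cv2.imwrite("pics/top0.png",a);cv2.imwrite("pics/side0.png",b)
for n in("top","side","wrist"):
    P=vision.camera_params(n);print(n,np.round(P["mtx"],1).tolist(),np.round(P["R"],3).tolist(),np.round(P["t"],3).tolist())
E
```

```text
pics
{'clock': 0.0, 'qpos': [1.256, 0.6, -0.003, 1.6, 0.002, 0.943, -0.08], 'dq': [0.001, -0.001, 0.001, 0.003, -0.001, 0.001, 0.0], 'joint_efforts': [-0.0, -77.643, 1.565, -25.8, 0.012, 0.009, -0.0], 'tcp_pos': [0.171, -0.704, 0.23], 'tool_rot': [[0.972, 0.236, -0.001], [0.236, -0.972, 0.001], [-0.0, -0.002, -1.0]], 'ft_force': [-0.132, 0.403, -0.166], 'wrist_torque': [-0.01, 0.017, 0.034], 'gripper_force': 0.0, 'finger_gap': 0.086} 0.0187
top [[450.9, 0.0, 282.8], [0.0, 450.9, 209.2], [0.0, 0.0, 1.0]] [[-0.017, -1.0, 0.019], [-0.998, 0.016, -0.055], [0.055, -0.02, -0.998]] [-0.008, 0.57, 1.189]
side [[473.7, 0.0, 281.4], [0.0, 473.7, 218.3], [0.0, 0.0, 1.0]] [[0.999, -0.031, -0.018], [-0.031, -0.506, -0.862], [0.017, 0.862, -0.507]] [-0.581, 0.064, 0.976]
wrist [[306.5, 0.0, 278.9], [0.0, 306.5, 212.4], [0.0, 0.0, 1.0]] [[0.236, -0.972, -0.001], [-0.937, -0.227, 0.266], [-0.258, -0.061, -0.964]] [-0.724, -0.034, 0.379]
```

View pics/top0.png

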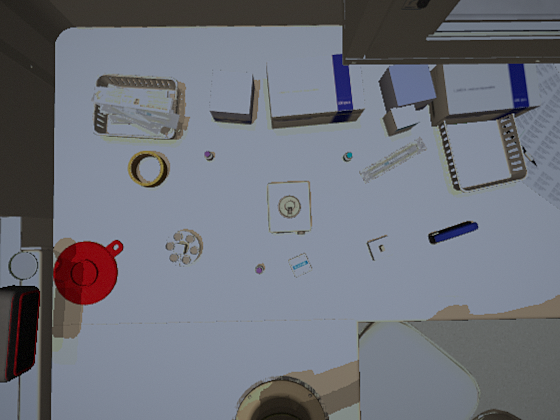

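View pics/side0.png

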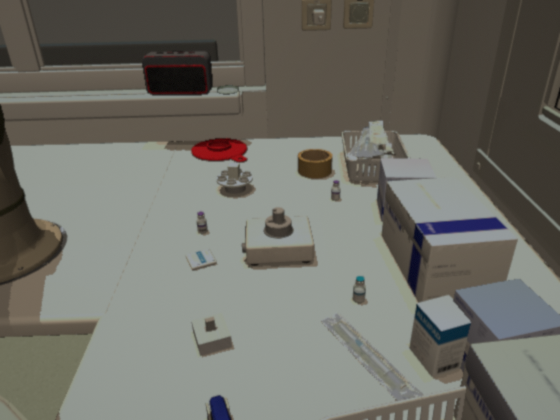

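The top view shows the carousel at (184,247), the mixer at (289,206) and the key block at (380,247). The vials are at (209,155), (348,156) and (260,268). I'll magnify the three parts next.

```bash
python3 - <<'E'
from h import *
a=cv2.imread("pics/top0.png")
def c(x,y,w=64,h=70,s=4): return cv2.resize(a[y-h//2:y+h//2,x-w//2:x+w//2],None,fx=s,fy=s,interpolation=cv2.INTER_CUBIC)
cv2.imwrite("pics/c0.png",np.hstack([c(184,247),c(289,206),c(380,247)]))
for n,p,z in(("car",(185,247),.06),("mix",(289,206),.094),("blk",(380,247),.03),("v1",(209,155),.04),("v2",(348,156),.04),("v3",(260,268),.04)):print(n,ray("top",p,z).round(4))
E
```

```text
car [0.4743 0.2346 0.06  ]
mix [ 0.5727 -0.0315  0.094 ]
blk [ 0.4644 -0.2719  0.03  ]
v1 [0.7137 0.1744 0.04  ]
v2 [ 0.7059 -0.1917  0.04  ]
v3 [0.416  0.0449 0.04  ]
```

View pics/c0.png

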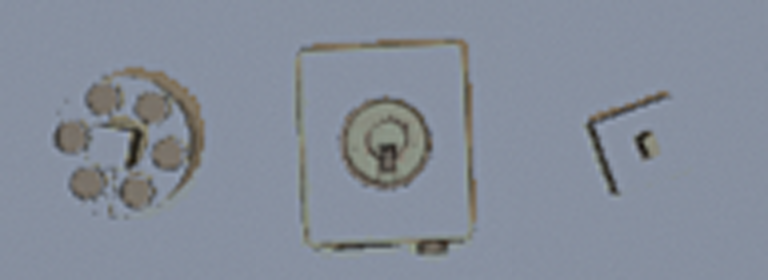

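Request:
play_rows:
  rows: "0.05 -0.046 0 0 0 -0.01 1;0.058 -0.0525 0 0 0 -0.01 1;0.058 -0.0525 0 0 0 -0.01 1;0.058 -0.0525 0 0 0 -0.01 1;0.058 -0.0525 0 0 0 -0.01 1;0.058 -0.0525 0 0 0 -0.01 1;0.058 -0.0525 0 0 0 -0.01 1;0.058 -0.0525 0 0 0 0 1"

```text
clock: 0.9
tcp_pos: [0.3613, -0.3863, 0.2312]
tool_rot: [[0.94, 0.341, -0.0], [0.341, -0.94, 0.0], [-0.0, -0.0, -1.0]]
ft_force: [1.5, -0.6, -0.0]
finger_gap: 0.0851
gripper_force: 0.0
```

```bash
cat >> h.py <<'E'
def to(target,yaw):
    o=monitor.get_obs();R=np.array(o["tool_rot"]);d=R.T@(np.array(target)-o["tcp_pos"])
    y=np.arctan2(R[1,0],R[0,0]);print("t",round(float(o["clock"]),2),"tcp",np.round(o["tcp_pos"],4),"yaw",round(float(y),4),"F",np.round(o["ft_force"],1),"gap",round(float(o["finger_gap"]),4),"tilt",np.round(R[:2,2],4))
    print("units: d",np.round(d/.6,4),"rz",round(float(-(yaw-y)/(np.pi/2)),4))
E
python3 - <<'E'
from h import *
to([.4644,-.2719,.20],.34)
a=vision.read_camera("wrist");cv2.imwrite("pics/w1.png",a);print(proj(vision.camera_params("wrist"),[.4644,-.2719,.03]))
E
```

```text
t 0.9 tcp [ 0.3613 -0.3863  0.2312] yaw 0.3482 F [ 1.5 -0.6 -0. ] gap 0.0851 tilt [-0.0001  0.0001]
units: d [ 0.2266 -0.1207  0.0519] rz 0.0052
[215.99705116  66.30771128]
```

Request:
play_rows:
  rows: "0.05 -0.028 0.02 0 0 0 1;0.05 -0.028 0.02 0 0 0 1;0.05 -0.028 0.02 0 0 0 1;0.046 -0.022 0.02 0 0 0 1;0.03 -0.015 0.02 0 0 0 1;0 0 0.01 0 0 0 1;0 0 0 0 0 0 1;0 0 0 0 0 0 1"

```text
clock: 1.75
tcp_pos: [0.4626, -0.2747, 0.1653]
tool_rot: [[0.941, 0.339, -0.001], [0.339, -0.941, -0.0], [-0.001, -0.0, -1.0]]
ft_force: [0.6, -0.7, 0.1]
finger_gap: 0.0853
gripper_force: 0.0
```

```bash
python3 - <<'E'
from h import *
to([.4644,-.2719,.15],.34)
P=vision.camera_params("wrist");a=vision.read_camera("wrist");cv2.imwrite("pics/w2.png",a);print(proj(P,[.4644,-.2719,.03]))
E
```

```text
t 1.75 tcp [ 0.4626 -0.2747  0.1653] yaw 0.3463 F [ 0.6 -0.7  0.1] gap 0.0853 tilt [-0.0008 -0.0003]
units: d [ 0.0045 -0.0033  0.0255] rz 0.004
[276.9638844  200.60315438]
```

View pics/w2.png

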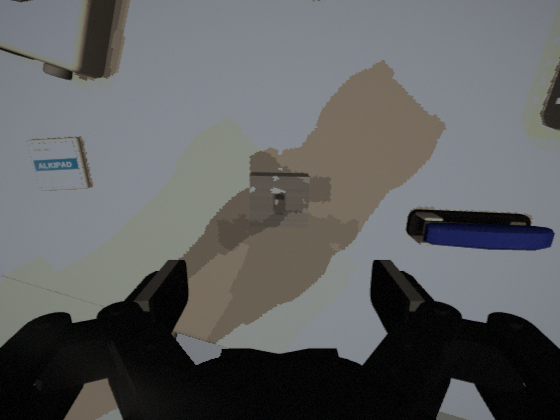

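The wrist view shows the block at about (250–308, 175–225) and the key near (280,202), and the tool looks aligned. I'll magnify that area for a finer reading.

```bash
python3 - <<'E'
from h import *
a=cv2.imread("pics/w2.png")[165:235,235:325]
g=cv2.resize(cv2.normalize(a,None,0,255,cv2.NORM_MINMAX),None,fx=8,fy=8,interpolation=cv2.INTER_NEAREST)
cv2.imwrite("pics/c2.png",g)
P=vision.camera_params("wrist")
for z in(.024,.042):
  for p in((280,195),(280,205)):print(z,p,ray("wrist",p,z,P).round(4))
E
```

```text
0.024 (280, 195) [ 0.4693 -0.2734  0.024 ]
0.024 (280, 205) [ 0.4601 -0.2768  0.024 ]
0.042 (280, 195) [ 0.4729 -0.272   0.042 ]
0.042 (280, 205) [ 0.4643 -0.2752  0.042 ]
```

View pics/c2.png

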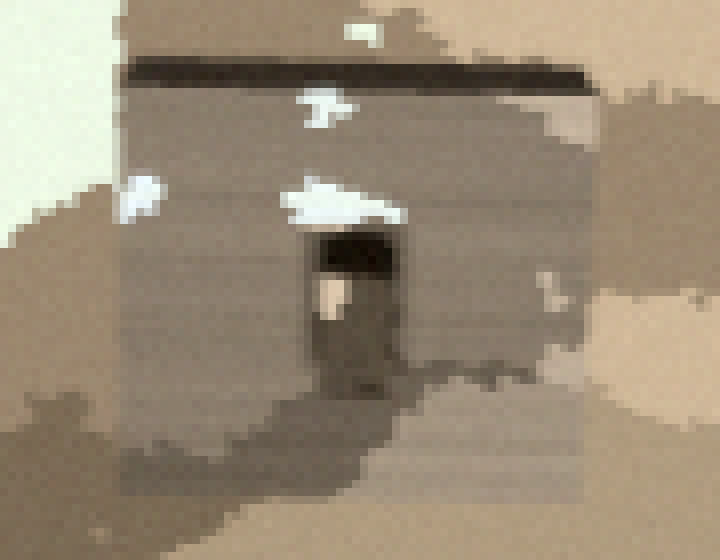

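```bash
python3 - <<'E'
from h import *
P=vision.camera_params("wrist")
f=lambda x,y,z:ray("wrist",(235+x/8-.5,165+y/8-.5),z,P)
C=np.array([f(x,y,.024) for x,y in((122,90),(598,95),(583,500),(120,495))])
print(C.round(4),C.mean(0).round(4)); e=C[0]-C[1]+C[3]-C[2]; print("y-axis yaw",np.arctan2(-e[0],e[1]), np.linalg.norm(C[0]-C[1]),np.linalg.norm(C[1]-C[2]))
k=f(357,337,.042);print("key",k)
to([*(C.mean(0)[:2]),.032],np.arctan2(-e[0],e[1]));to([k[0],k[1],.032],.34)
E
```

```text
[[ 0.477  -0.2406  0.024 ]
 [ 0.4953 -0.2931  0.024 ]
 [ 0.4483 -0.3095  0.024 ]
 [ 0.4298 -0.256   0.024 ]] [ 0.4626 -0.2748  0.024 ]
y-axis yaw 0.33475231836615166 0.055562641597155564 0.04970895906422193
key [ 0.46262798 -0.27492549  0.042     ]
t 1.8 tcp [ 0.4627 -0.2748  0.1656] yaw 0.346 F [-0.3  0.9 -0.2] gap 0.0853 tilt [-0.0003 -0.0005]
units: d [-0.000e+00 -1.000e-04  2.226e-01] rz 0.0071
t 1.8 tcp [ 0.4627 -0.2748  0.1656] yaw 0.346 F [-0.3  0.9 -0.2] gap 0.0853 tilt [-0.0003 -0.0005]
units: d [-1.000e-04  1.000e-04  2.226e-01] rz 0.0038
```

Request:
play_rows:
  rows: "0 0 0.03 0 0 0.007 0;0 0 0.05 0 0 0 0;0 0 0.05 0 0 0 0;0 0 0.05 0 0 0 0;0 0 0.03 0 0 0 0;0 0 0.0126 0 0 0 0;0 0 0 0 0 0 0;0 0 0 0 0 0 -0.4"

```text
clock: 2.6
tcp_pos: [0.4637, -0.2743, 0.0326]
tool_rot: [[0.944, 0.33, 0.001], [0.33, -0.944, -0.001], [0.001, 0.001, -1.0]]
ft_force: [0.2, 0.1, 0.1]
finger_gap: 0.0299
gripper_force: 0.0
```

Request:
play_rows:
  rows: "0 0 0 0 0 0 -0.7;0 0 0 0 0 0 -0.9;0 0 0 0 0 0 -1;0 0 0 0 0 0 -1;0 0 0 0 0 0 -1;0 0 0 0 0 0 -1;0 0 0 0 0 0 -1;0 0 0 0 0 0 -1"

```text
clock: 3.4
tcp_pos: [0.4641, -0.2741, 0.033]
tool_rot: [[0.944, 0.33, 0.002], [0.33, -0.944, -0.001], [0.001, 0.002, -1.0]]
ft_force: [-0.5, -0.7, 5.7]
finger_gap: 0.0055
gripper_force: 58.8
```

Request:
play_rows:
  rows: "0 0 -0.01 0 0 0 -1;0 0 -0.02 0 0 0 -1;0 0 -0.04 0 0 0 -1;0 0 -0.06 0 0 0 -1;0 0 -0.06 0 0 0 -1;0 0 -0.03 0 0 0 -1;0 0 0 0 0 0 -1;0 0 0 0 0 0 -1"

```text
clock: 4.2
tcp_pos: [0.4634, -0.2736, 0.1646]
tool_rot: [[0.944, 0.33, 0.001], [0.33, -0.944, -0.001], [0.001, 0.001, -1.0]]
ft_force: [-0.5, 0.6, -0.7]
finger_gap: 0.0058
gripper_force: 58.8
```

```bash
python3 - <<'E'
from h import *
to([.5727,-.0315,.2],0)
a=vision.read_camera("wrist");s=vision.read_camera("side")
P=vision.camera_params("wrist");o=monitor.get_obs();print(proj(P,o["tcp_pos"]), proj(vision.camera_params("side"),o["tcp_pos"]))
w=cv2.convertScaleAbs(a[200:400,180:380],alpha=1.7,beta=20);q=proj(vision.camera_params("side"),o["tcp_pos"]).astype(int)
c=s[max(q[1]-40,0):q[1]+40,q[0]-40:q[0]+40]
cv2.imwrite("pics/g3.png",np.hstack([cv2.resize(w,(400,400),interpolation=2),cv2.resize(c,(400,400),interpolation=2)]))
E
```

```text
t 4.2 tcp [ 0.4634 -0.2736  0.1646] yaw 0.3368 F [-0.5  0.6 -0.7] gap 0.0058 tilt [ 0.0013 -0.0007]
units: d [ 0.3053 -0.3207 -0.0591] rz 0.2144
[279.3176112  266.42033933] [201.15129168 252.01664067]
```

View pics/g3.png

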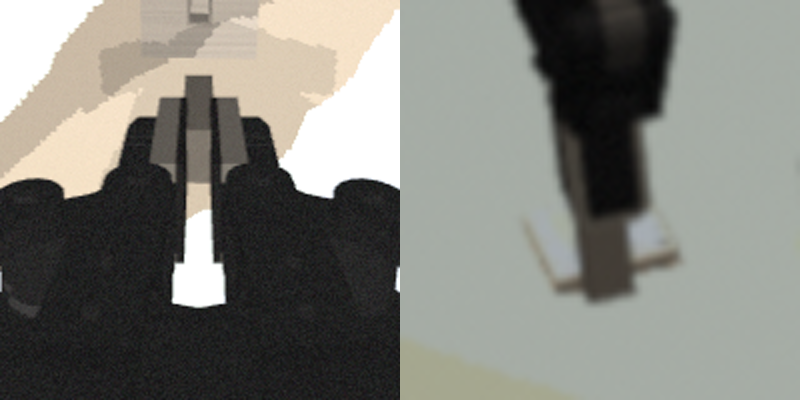

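The key is held between the fingertips with about 28 mm protruding. Its foot's front edge is at about (279,237) in the full wrist image. From that pixel I'll work out how far the key sits off the tool along its x.

```bash
cat >> h.py <<'E'
def foot(P,o,px,dz):
    R=np.array(o["tool_rot"]);z=o["tcp_pos"][2]-dz
    return R.T@(ray("wrist",px,z,P)-(np.array(o["tcp_pos"])+R[:,2]*dz))
E
python3 - <<'E'
from h import *
o=monitor.get_obs();P=vision.camera_params("wrist");a=vision.read_camera("wrist")
print(np.round(P["R"],4).tolist(),np.round(P["t"],4))
g=cv2.cvtColor(a,6);print(g[228:276:2,279].tolist());print(g[245,262:300].tolist());print(g[241,262:300].tolist())
for r in(236.5,237.5,238.5):
  for c in(272.5,286):print(r,c,foot(P,o,(c,r),.028).round(4))
E
```

```text
[[0.3304, -0.9438, -0.0006], [-0.9097, -0.3187, 0.2663], [-0.2515, -0.0875, -0.9639]] [-0.4106  0.3181  0.4061]
[104, 111, 110, 110, 109, 38, 39, 38, 38, 39, 39, 38, 36, 38, 38, 37, 40, 39, 41, 59, 58, 57, 60, 57]
[109, 108, 109, 109, 110, 108, 110, 110, 108, 98, 62, 38, 41, 38, 39, 38, 37, 38, 37, 41, 38, 40, 40, 38, 78, 104, 110, 110, 111, 110, 109, 109, 109, 109, 109, 111, 107, 109]
[110, 108, 108, 109, 110, 108, 109, 110, 110, 108, 73, 39, 39, 39, 37, 37, 39, 38, 36, 36, 37, 36, 40, 37, 93, 108, 108, 109, 109, 110, 110, 109, 109, 109, 108, 109, 109, 109]
236.5 272.5 [ 0.006 -0.004 -0.   ]
236.5 286 [ 0.006  0.004 -0.   ]
237.5 272.5 [ 0.0054 -0.004  -0.    ]
237.5 286 [ 0.0054  0.004  -0.    ]
238.5 272.5 [ 0.0048 -0.004  -0.    ]
238.5 286 [ 0.0048  0.004  -0.    ]
```

Request:
play_rows:
  rows: "0.04 -0.045 0 0 0 0 -1;0.05 -0.057 0 0 0 0 -1;0.05 -0.057 0 0 0 0 -1;0.05 -0.057 0 0 0 0 -1;0.05 -0.057 0 0 0 0 -1;0.0486 -0.0545 0 0 0 0.034 -1;0 0 0 0 0 0.09 -1;0 0 0 0 0 0.09 -1"

```text
clock: 5.15
tcp_pos: [0.5619, -0.0289, 0.1623]
tool_rot: [[1.0, -0.002, -0.002], [-0.002, -1.0, 0.0], [-0.002, -0.0, -1.0]]
ft_force: [0.4, -0.9, -1.0]
finger_gap: 0.0059
gripper_force: 58.8
```

Request:
play_rows:
  rows: "0 0 0 0 0 0 -1;0 0 0 0 0 0 -1;0 0 0 0 0 0 -1;0 0 0 0 0 0 -1;0 0 0 0 0 0 -1;0 0 0 0 0 0 -1;0 0 0 0 0 0 -1;0 0 0 0 0 0 -1"

```text
clock: 5.95
tcp_pos: [0.562, -0.0311, 0.1637]
tool_rot: [[1.0, 0.001, 0.0], [0.001, -1.0, -0.0], [0.0, 0.0, -1.0]]
ft_force: [-0.0, -0.6, -0.4]
finger_gap: 0.0055
gripper_force: 58.8
```

```bash
python3 - <<'E'
from h import *
o=monitor.get_obs();P=vision.camera_params("wrist");a=vision.read_camera("wrist");cv2.imwrite("pics/w4.png",a)
to([.5615,-.0315,.165],0)
p=proj(P,[.5727,-.0315,.09]);print(p)
for r in(264.5,265.5):print(foot(P,o,(279,r),-.010).round(4))
x,y=p.astype(int);c=a[y-90:y+60,x-110:x+90]
print(x-110,y-90)
cv2.imwrite("pics/c4.png",cv2.resize(cv2.convertScaleAbs(c,alpha=1.2,beta=0),None,fx=4,fy=4,interpolation=cv2.INTER_NEAREST))
E
```

```text
t 6.0 tcp [ 0.562  -0.031   0.1638] yaw 0.0007 F [-0.3 -0.7 -0.9] gap 0.0056 tilt [0.0001 0.    ]
units: d [-0.0008  0.0009 -0.0021] rz 0.0005
[280.22589307 209.02135094]
[ 0.0056 -0.0005  0.    ]
[ 0.0051 -0.0005  0.    ]
170 119
```

View pics/c4.png

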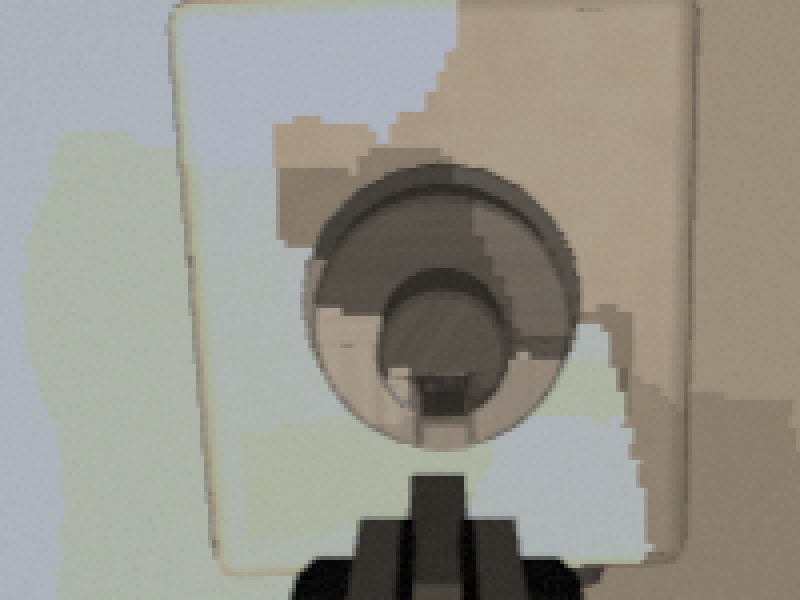

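The crop shows the spindle top disc centred near (447,352), the collar centred near (444,320) and the slot opening towards the gripper at x≈443. The key foot is at (412–465, 475) in the crop. Next I'll turn these into positions and get the mixer's yaw.

```bash
python3 - <<'E'
from h import *
P=vision.camera_params("wrist");o=monitor.get_obs()
f=lambda x,y,z:ray("wrist",(170+x/4-.5,119+y/4-.5),z,P)
def show(n,x,y,z):print(n,f(x,y,z).round(4))
# collar: fit top-edge points
print("collar L R T B",[f(*p,.07)[:2].round(4).tolist() for p in((312,320),(577,320),(444,188),(444,448))])
print("spindle",[f(*p,.094)[:2].round(4).tolist() for p in((384,345),(511,345),(446,288),(446,416))])
def yaw(p,q,z):
    d=f(*p,z)-f(*q,z);return np.arctan2(d[1],d[0])
print("left",yaw((176,100),(207,480),.048),"right",yaw((692,100),(685,500),.048))
d=f(225,572,.048)-f(640,562,.048);print("bottom",np.arctan2(-d[0],d[1]))
d=f(190,5,.048)-f(680,4,.048);print("top",np.arctan2(-d[0],d[1]))
# top cam housing
T=vision.camera_params("top");g=lambda x,y:ray("top",(x,y),.048,T)
# crop tile 2 origin: x=289-32, y=206-35, 4x, tile offset 256
h=lambda x,y:g(257+(x-256)/4-.5,171+y/4-.5)
C=[h(298,50),h(466,40),h(474,234),h(306,246)];print(np.round(C,4).tolist(),np.mean(C,0).round(4))
d=C[0]-C[1];print(np.arctan2(-d[0],d[1]));d=C[0]-C[3];print(np.arctan2(d[1],d[0]))
print("slot px collar outer edge",f(416,440,.07).round(4),f(472,440,.07).round(4),"spindle slot",f(421,405,.094).round(4),f(467,405,.094).round(4), f(421,380,.094).round(4),f(467,380,.094).round(4))
E
```

```text
collar L R T B [[0.576, -0.0056], [0.5761, -0.0581], [0.6021, -0.0317], [0.5493, -0.0318]]
spindle [[0.5769, -0.0209], [0.5769, -0.0436], [0.5873, -0.032], [0.5636, -0.032]]
left 0.027541266873817555 right 0.03778028199483452
bottom 0.026664775230229785
top 0.002570512528258823
[[0.6366, 0.0232, 0.048], [0.6415, -0.0865, 0.048], [0.5148, -0.0891, 0.048], [0.5089, 0.02, 0.048]] [ 0.5754 -0.0331  0.048 ]
0.04456920744307351
0.025159835222370166
slot px collar outer edge [ 0.551  -0.0261  0.07  ] [ 0.551  -0.0375  0.07  ] spindle slot [ 0.5657 -0.0275  0.094 ] [ 0.5657 -0.0358  0.094 ] [ 0.5704 -0.0275  0.094 ] [ 0.5704 -0.0358  0.094 ]
```

```bash
python3 - <<'E'
from h import *
to([.5657,-.0320,.127],.028)
E
```

```text
t 6.0 tcp [ 0.562  -0.031   0.1638] yaw 0.0007 F [-0.3 -0.7 -0.9] gap 0.0056 tilt [0.0001 0.    ]
units: d [0.0062 0.0017 0.0613] rz -0.0173
```

Request:
play_rows:
  rows: "0.0062 0.0017 0 0 0 -0.0173 -1;0 0 0.01 0 0 0 -1;0 0 0.02 0 0 0 -1;0 0 0.02 0 0 0 -1;0 0 0.0113 0 0 0 -1;0 0 0 0 0 0 -1;0 0 0 0 0 0 -1;0 0 0 0 0 0 -1"

```text
clock: 6.8
tcp_pos: [0.5659, -0.032, 0.1271]
tool_rot: [[1.0, 0.028, 0.0], [0.028, -1.0, -0.0], [0.0, 0.0, -1.0]]
ft_force: [-0.0, 0.5, 0.1]
finger_gap: 0.006
gripper_force: 58.8
```

```bash
python3 - <<'E'
from h import *
o=monitor.get_obs();P=vision.camera_params("wrist");a=vision.read_camera("wrist");cv2.imwrite("pics/w5.png",a)
to([.5657,-.0320,.127],.028)
c=a[150:275,210:350];print(proj(P,[.5643,-.0320,.07]),proj(P,[.5755,-.0319,.094]))
cv2.imwrite("pics/c5.png",cv2.resize(cv2.convertScaleAbs(c,alpha=1.3),None,fx=4.5,fy=4.5,interpolation=cv2.INTER_NEAREST))
E
```

```text
t 6.85 tcp [ 0.5659 -0.032   0.1273] yaw 0.0278 F [-0.2 -0.2  0.1] gap 0.0055 tilt [ 0.0006 -0.    ]
units: d [-0.0004  0.      0.0004] rz -0.0001
[279.53235424 232.42714569] [279.98058864 227.92191231]
```

View pics/c5.png

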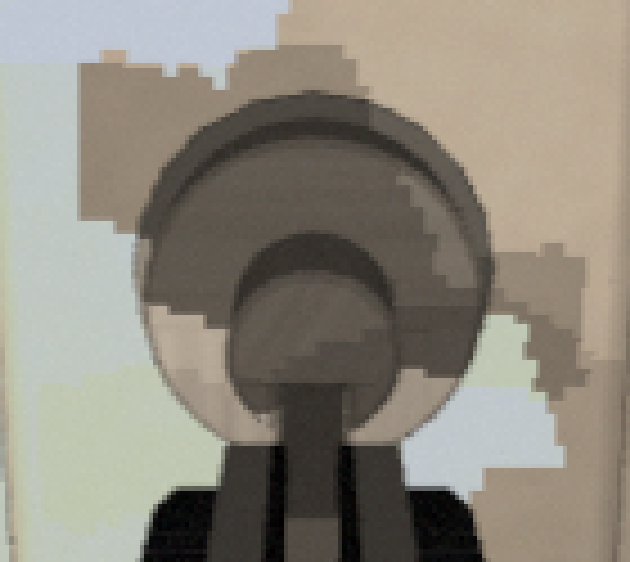

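The key is centred on the slot: key centre at crop x≈314, spindle disc centre also 314, and the foot lines up with the slot's inner wall. I'll lower it gently.

Request:
play_rows:
  rows: "0 0 0.005 0 0 0 -1;0 0 0.005 0 0 0 -1;0 0 0.007 0 0 0 -1;0 0 0.007 0 0 0 -1;0 0 0.007 0 0 0 -1;0 0 0.007 0 0 0 -1;0 0 0.005 0 0 0 -1;0 0 0 0 0 0 -1"

```text
clock: 7.65
tcp_pos: [0.5654, -0.0319, 0.1006]
tool_rot: [[1.0, 0.028, -0.001], [0.028, -1.0, -0.0], [-0.001, 0.0, -1.0]]
ft_force: [0.1, 0.4, -0.9]
finger_gap: 0.0065
gripper_force: 58.8
```

Request:
play_rows:
  rows: "0 0 0.002 0 0 0 -1;0 0 0.002 0 0 0 -1;0 0 0.002 0 0 0 -1;0 0 0.002 0 0 0 -1;0 0 0.0008 0 0 0 -1;0 0 0 0 0 0 -1;0 0 0 0 0 0 -1;0 0 0 0 0 0 -1"

```text
clock: 8.45
tcp_pos: [0.5657, -0.032, 0.0959]
tool_rot: [[1.0, 0.028, -0.0], [0.028, -1.0, -0.0], [-0.0, 0.0, -1.0]]
ft_force: [-0.0, 0.2, -0.3]
finger_gap: 0.0058
gripper_force: 58.8
```

Request:
play_rows:
  rows: "0 0 0 0 0 0 -0.8;0 0 0 0 0 0 -0.6;0 0 0 0 0 0 -0.5;0 0 0 0 0 0 -0.5;0 0 -0.005 0 0 0 -0.5;0 0 -0.03 0 0 0 -0.5;0 0 -0.05 0 0 0 0;0 0 -0.05 0 0 0 0.5"

```text
clock: 9.25
tcp_pos: [0.5653, -0.032, 0.1776]
tool_rot: [[1.0, 0.028, -0.001], [0.028, -1.0, -0.0], [-0.001, 0.0, -1.0]]
ft_force: [0.7, 0.1, -0.6]
finger_gap: 0.0495
gripper_force: 0.0
```

```bash
python3 - <<'E'
from h import *
to([.4743,.2346,.2],0)
o=monitor.get_obs();P=vision.camera_params("wrist");a=vision.read_camera("wrist");cv2.imwrite("pics/w6.png",a);
u=proj(P,[.5642,-.0320,.088]);print(u,[proj(P,[.5642+s*np.cos(.028),-.032,.088]).round(1).tolist() for s in(-.007,.007)],proj(P,[.5642,-.032,.105]))
g=cv2.cvtColor(a,6);x=int(round(u[0]));y=int(round(u[1]));print(x,y);print(g[y-16:y+18:2,x-14:x+15:2])
E
```

```text
t 9.25 tcp [ 0.5653 -0.032   0.1776] yaw 0.0277 F [ 0.7  0.1 -0.6] gap 0.0495 tilt [-0.0012 -0.    ]
units: d [-0.1393 -0.4483 -0.0372] rz 0.0177
[279.43909605 218.22780408] [[279.2, 226.6], [279.7, 209.7]] [279.48524586 224.78359609]
279 218
[[ 59  64  65  65  63  65  66  67  66  65  67  65  64  64  54]
 [ 56  68  71  73  76  74  77  72  63  76  76  73  75  66  57]
 [ 56  78 106 123 123 124 127  92  65 122 123 122 121  66  58]
 [ 59 122 122 122 121 129 125 123 124 121 122 121 121 122  61]
 [ 95 120 123 124 126 127 122 123 122 123 122 122 123 122  94]
 [ 91 103 105  84  67 108 122 123 123 111  66  87 100 119  85]
 [112 110 124 104  63 105 123 123 123 110  62 104 119  99  97]
 [124  98 115  99  67 106 124 122 113 100  63  99 104  85 108]
 [123 125  81  97  70 108 118 114 112 100  71  98  86 109 107]
 [120 125 118 108  86 123 118 111 112 111  77 102 108 108 109]
 [111 116 110 108  74 117 113 112 112 115  82 107 111 108 109]
 [107 115 109 109  80 112 110 114 115 112  88 108 109 110 105]
 [133  97 105 109  79 111 114 115 110 108  87 106 107  88 132]
 [141 140 140 110  91 110 109 108 108 108  99 116 142 142 143]
 [140 139 140 141 142 142 134 134 134 141 141 140 142 142 142]
 [140 139 141 140 140 141 142 141 140 140 140 140 142 144 142]
 [141 142 141 140 139 141 141 138 141 141 140 142 142 142 143]]
```

```bash
python3 - <<'E'
from h import *
w=cv2.imread("pics/w6.png");s=vision.read_camera("side");t=vision.read_camera("top")
cv2.imwrite("pics/side6.png",s);cv2.imwrite("pics/top6.png",t)
r=lambda a:cv2.resize(cv2.convertScaleAbs(a,alpha=1.2),(400,300),interpolation=2)
cv2.imwrite("pics/m6.png",np.vstack([np.hstack([r(w[180:255,230:330]),r(s[195:232,255:304])]),np.hstack([r(s[160:202,207:263]),r(t[226:268,156:212])])]))
E
```

```text
(no output)
```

View pics/m6.png

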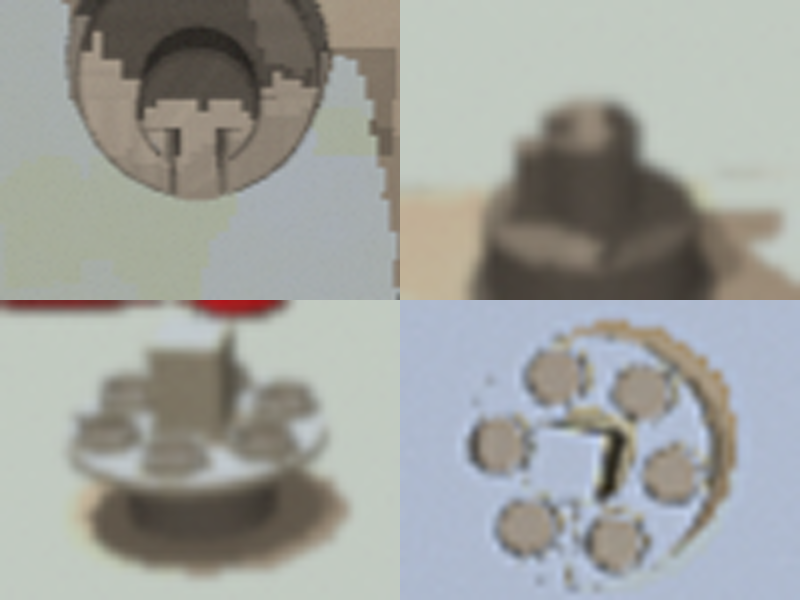

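The wrist and side views show the key seated, with its top a little below the spindle's. The carousel's rib shows between the two lower cups, so it points roughly to world -x and the body yaw is about -0.08. Next I'll go to the carousel.

Request:
play_rows:
  rows: "-0.014 -0.045 -0.01 0 0 0 1;-0.02 -0.066 -0.01 0 0 0 1;-0.022 -0.071 -0.01 0 0 0 1;-0.022 -0.071 -0.007 0 0 0 1;-0.022 -0.071 0 0 0 0 1;-0.022 -0.071 0 0 0 0 1;-0.0173 -0.053 0 0 0 0.069 1;0 0 0 0 0 0 1"

```text
clock: 10.2
tcp_pos: [0.4721, 0.2396, 0.198]
tool_rot: [[0.997, -0.076, -0.002], [-0.076, -0.997, 0.001], [-0.002, -0.001, -1.0]]
ft_force: [-0.4, -0.9, -2.0]
finger_gap: 0.0856
gripper_force: 0.0
```

```bash
python3 - <<'E'
from h import *
to([.4743,.2346,.2],-.08)
o=monitor.get_obs();P=vision.camera_params("wrist");print(np.round(o["qpos"],3))
a=vision.read_camera("wrist");cv2.imwrite("pics/w7.png",a);u=proj(P,[.4743,.2346,.05]).astype(int);print(u)
x0,y0=u[0]-70,max(u[1]-70,0);print(x0,y0)
g=cv2.resize(cv2.convertScaleAbs(a[y0:y0+140,x0:x0+140],alpha=1.1),None,fx=4.2,fy=4.2,interpolation=cv2.INTER_NEAREST);cv2.imwrite("pics/c7.png",g)
E
```

```text
t 10.2 tcp [0.4721 0.2396 0.198 ] yaw -0.0761 F [-0.4 -0.9 -2. ] gap 0.0856 tilt [-0.0019  0.0011]
units: d [ 0.0043  0.0081 -0.0034] rz 0.0025
[-0.634  0.412  0.08   2.083 -0.056  0.65  -2.163]
[284 197]
214 127
```

View pics/c7.png

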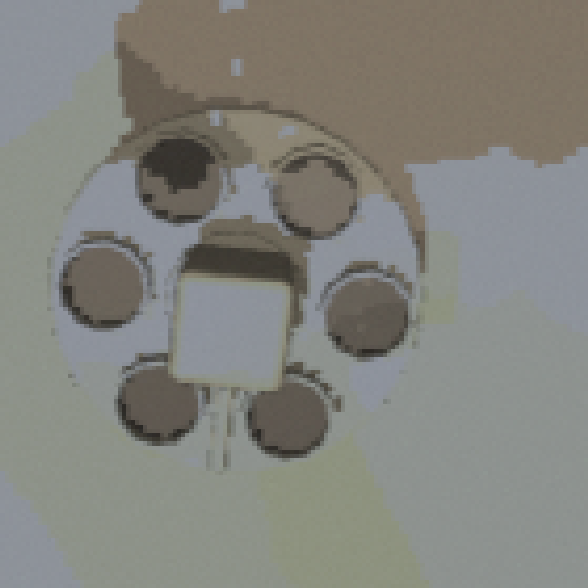

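The grip's top square has crop corners (178,275), (292,280), (282,388) and (172,380), and the rib points down the image, which is body -x. I'll grasp with a +90° tool turn so the last joint has room for the search.

```bash
python3 - <<'E'
from h import *
P=vision.camera_params("wrist")
f=lambda x,y,z:ray("wrist",(214+x/4.2-.5,127+y/4.2-.5),z,P)
C=np.array([f(*p,.069) for p in((176,275),(293,280),(283,388),(172,381))]);m=C.mean(0);print(C.round(4).tolist(),m.round(4))
d=C[0]-C[3]+C[1]-C[2];e=C[0]-C[1]+C[3]-C[2];y1,y2=np.arctan2(d[1],d[0]),np.arctan2(-e[0],e[1]);print(y1,y2)
D=[f(*p,.033) for p in((52,300),(425,300),(222,107))];print(np.round(D,4).tolist())
to([m[0],m[1],.198],(y1+y2)/2+np.pi/2)
E
```

```text
[[0.4866, 0.2575, 0.069], [0.4836, 0.2325, 0.069], [0.4595, 0.2364, 0.069], [0.463, 0.2607, 0.069]] [0.4732 0.2468 0.069 ]
-0.1479520194001622 -0.1303465699393011
[[0.4755, 0.2918, 0.033], [0.4686, 0.2006, 0.033], [0.5188, 0.2462, 0.033]]
t 10.25 tcp [0.4732 0.2367 0.198 ] yaw -0.0756 F [ 0.7 -0.7 -0.3] gap 0.0855 tilt [-0.0015 -0.0004]
units: d [-0.0012 -0.0167  0.0001] rz -0.9596
```

Request:
play_rows:
  rows: "-0.001 -0.021 0 0 0 -0.05 1;0 0 0 0 0 -0.08 1;0 0 0 0 0 -0.09 1;0 0 0 0 0 -0.09 1;0 0 0 0 0 -0.09 1;0 0 0 0 0 -0.09 1;0 0 0 0 0 -0.09 1;0 0 0 0 0 -0.09 1"

```text
clock: 11.05
tcp_pos: [0.4755, 0.2451, 0.1984]
tool_rot: [[0.56, 0.829, -0.001], [0.829, -0.56, -0.001], [-0.001, -0.0, -1.0]]
ft_force: [-0.3, -0.1, 0.3]
finger_gap: 0.0853
gripper_force: 0.0
```

Request:
play_rows:
  rows: "0 0 0 0 0 -0.09 1;0 0 0 0 0 -0.09 1;0 0 0 0 0 -0.08 1;0 0 0 0 0 -0.0296 1;0 0 0 0 0 0 1;0 0 0 0 0 0 1;0 0 0 0 0 0 1;0 0 0 0 0 0 1"

```text
clock: 11.85
tcp_pos: [0.4751, 0.2468, 0.199]
tool_rot: [[0.144, 0.99, -0.0], [0.99, -0.144, -0.0], [-0.0, -0.0, -1.0]]
ft_force: [0.2, 0.0, 0.0]
finger_gap: 0.0852
gripper_force: 0.0
```

```bash
python3 - <<'E'
from h import *
P=vision.camera_params("wrist");a=vision.read_camera("wrist");cv2.imwrite("pics/w8.png",a)
to([.4725,.249,.198],-.14+np.pi/2);print(ray("top",(181.5,247.5),.069).round(4))
u=proj(P,[.4725,.249,.069]);print(u)
# dark cups: find 6 circles by threshold, fit at z=.039
g=cv2.cvtColor(a,6);x0,y0=int(u[0])-60,int(u[1])-60;c=g[y0:y0+120,x0:x0+120]
np.set_printoptions(linewidth=250)
print(x0,y0);print(c[::4,::4])
E
```

```text
t 11.9 tcp [0.4751 0.2469 0.199 ] yaw 1.4263 F [-0.2 -0.3  0.1] gap 0.0855 tilt [-0.0001 -0.0001]
units: d [ 0.0028 -0.0047  0.0017] rz -0.0029
[0.4735 0.2417 0.069 ]
[274.91995576 202.56795585]
214 142
[[127 126 127 125 127 126 127 126 127 127 126 126 126 127 126 127 126 126 127 127 126 125 125 126 125 127 127 126 128 128]
 [125 126 126 125 126 126 125 127 126 127 126 127 128 127 126 126 127 127 125 128 127 126 126 125 125 127 127 124 127 128]
 [125 126 126 127 126 125 126 126 128 126 125 125 101 123 127 125 125 127  85 121 127 127 127 125 126 127 126 126 127 127]
 [127 125 127 126 127 125 127 125 125 123 123 129 128 128  99  53  75 119 128 128 129 110 125 125 126 128 127 127 127 126]
 [126 125 126 126 126 126 126 126  97 128 128 127 129 113  85  84  85  86 122 128 128 128 108 109 127 127 126 126 128 125]
 [126 126 126 127 126 124 127 122 128 127 128 129 128  80  84  83  86  84 101 128 128 128 127 108 122 126 127 127 126 128]
 [127 126 125 125 126 126 125 125  95  97 128 129 130  88  84  83  83  85 115 128 129 128 127 128  97 126 127 126 126 125]
 [126 126 128 126 125 126 128  76  8
[... 2093 characters left out ...]
129 128 126 127 127 127 127 128 128 128 128 128 129 129 128 113 103 103 105 104 104]
 [125 124 124 126 125 125 125 127 126 128 126 128 127 127 127 127 128 128 128 127 129 128 128 128 128 105 104 104 105 103]
 [124 125 126 125 125 125 127 126 127 127 127 127 127 128 127 129 127 128 128 127 128 127 129 129 127 105 104 103 103 104]
 [126 126 124 125 126 126 126 128 128 127 126 127 128 126 127 127 128 129 128 128 127 127 128 128 127 102 103 103 104 103]
 [125 124 126 125 127 127 127 129 127 129 129 127 128 128 129 129 127 128 127 129 127 127 127 127 114 102 102 102 104 103]
 [124 126 125 127 127 128 127 128 126 127 127 127 126 128 128 128 128 127 128 128 129 127 128 128 104 103 102 104 102 103]]
```

```bash
python3 - <<'E'
import cv2,numpy as np
np.set_printoptions(linewidth=250)
g=cv2.cvtColor(cv2.imread("pics/w8.png"),6)
for r in(194,198,202,206):print(r,g[r,250:296])
for c in(262,266,270,276,280,284):print(c,g[182:222,c])
E
```

```text
194 [123 124 124 124  95 113 128 128 125 125 102 115 126 129 128 129 130 127 127 128 129 128 128 128 129 130 128 128 127 127 128 129 128 127 127 129 127 116  83  82  90  88  91  92 113 126]
198 [ 57  56  91 115 125 127 126 126 126 126 103 115 127 127 129 128 127 127 127 127 128 127 127 129 127 127 130 128 128 126 127 128 127 129 129 129 125 115  85  84  89  88  91 116 128 128]
202 [ 74  74  75  98 108  80  60 103  97 112 104 113 127 127 127 129 129 128 128 127 126 127 128 128 128 129 128 126 128 128 128 129 129 129 128 128 127 109  82  72  88  94  91  73  64  89]
206 [ 74  73  73  74  73  73 109 100  73 107 110 117 126 126 126 128 127 127 128 127 127 128 128 128 129 129 128 127 128 128 128 127 129 128 128 127 127 101 106 115  97  95  97  73  79  88]
262 [127 115  81  83  79  69  95 121 126 125 125 126 126 126 127 128 127 127 126 126 127 127 127 125 126 126 127 128 126 121  72  65  67  77  77  75  78  75  75  72]
266 [ 56  56  58  59  61  70 112 127 128 128 126 129 130 128 129 127 127 129 127 128 129 128 129 127 127 127 127 127 125 109  78  70  64  75  57  59  69  56  36  38]
270 [ 68  58  58  60  59  65 104 125 127 128 128 127 129 128 128 128 128 127 127 129 126 130 128 127 127 127 128 126 127 127 120  71  65  55  74  33  35  36  36  37]
276 [ 82  56  56  58  61  66  93 126 128 129 129 128 128 128 128 129 130 129 127 126 128 129 127 128 128 129 127 126 128 127 125 124  94  63  69  39  49  49  50  50]
280 [ 86  55  56  58  60  63  83 125 126 127 127 127 128 130 129 128 127 128 129 128 128 127 127 128 128 127 128 127 124 104  96  72  65  62  67 106 110  75  49  51]
284 [ 97  56  57  58  60  60  77 121 126 125 127 128 127 128 128 128 129 127 126 127 128 128 128 128 128 127 128 126 121  77  76  75  70  81 113 129 123  89  94  96]
```

```bash
python3 - <<'E'
from h import *
P=vision.camera_params("wrist")
m=ray("wrist",(273.6,200.2),.069,P);L=ray("wrist",(259.7,200),.069,P);R_=ray("wrist",(287.4,200),.069,P);print(m.round(4),np.linalg.norm(L-R_))
for z in(.12,.046):to([m[0],m[1],z],-.16+np.pi/2)
E
```

```text
[0.4716 0.2515 0.069 ] 0.025343534575174884
t 11.9 tcp [0.4751 0.2469 0.199 ] yaw 1.4263 F [-0.2 -0.3  0.1] gap 0.0855 tilt [-0.0001 -0.0001]
units: d [ 0.0067 -0.0068  0.1317] rz 0.0099
t 11.9 tcp [0.4751 0.2469 0.199 ] yaw 1.4263 F [-0.2 -0.3  0.1] gap 0.0855 tilt [-0.0001 -0.0001]
units: d [ 0.0067 -0.0068  0.255 ] rz 0.0099
```

Request:
play_rows:
  rows: "0.0054 -0.0063 0.03 0 0 0.01 1;0 0 0.05 0 0 0 1;0 0 0.05 0 0 0 1;0 0 0.05 0 0 0 1;0 0 0.04 0 0 0 1;0 0 0.025 0 0 0 1;0 0 0.01 0 0 0 1;0 0 0 0 0 0 0.5"

```text
clock: 12.7
tcp_pos: [0.4715, 0.2508, 0.0455]
tool_rot: [[0.159, 0.987, -0.001], [0.987, -0.159, -0.001], [-0.001, -0.001, -1.0]]
ft_force: [-0.0, 0.4, -0.6]
finger_gap: 0.0734
gripper_force: 0.0
```

Request:
play_rows:
  rows: "0 0 0 0 0 0 0;0 0 0 0 0 0 -0.3;0 0 0 0 0 0 -0.5;0 0 0 0 0 0 -0.7;0 0 0 0 0 0 -1;0 0 0 0 0 0 -1;0 0 0 0 0 0 -1;0 0 0 0 0 0 -1"

```text
clock: 13.5
tcp_pos: [0.4721, 0.2509, 0.047]
tool_rot: [[0.159, 0.987, 0.001], [0.987, -0.159, 0.001], [0.001, 0.001, -1.0]]
ft_force: [-1.8, -0.3, 6.7]
finger_gap: 0.0245
gripper_force: 61.3
```

Request:
play_rows:
  rows: "0 0 -0.005 0 0 0 -1;0 0 -0.015 0 0 0 -1;0 0 -0.03 0 0 0 -1;0 0 -0.05 0 0 0 -1;0 0 -0.05 0 0 0 -1;0 0 -0.05 0 0 0 -1;0 0 -0.03 0 0 0 -1;0 0 -0.02 0 0 0 -1"

```text
clock: 14.3
tcp_pos: [0.4719, 0.2506, 0.198]
tool_rot: [[0.159, 0.987, 0.002], [0.987, -0.159, 0.001], [0.001, 0.001, -1.0]]
ft_force: [0.4, 0.1, -4.9]
finger_gap: 0.0248
gripper_force: 60.4
```

Request:
play_rows:
  rows: "0 0 0 0 0 0 -1;0 0 0 0 0 0 -1;0 0 0 0 0 0 -1;0 0 0 0 0 0 -1;0 0 0 0 0 0 -1;0 0 0 0 0 0 -1;0 0 0 0 0 0 -1;0 0 0 0 0 0 -1"

```text
clock: 15.1
tcp_pos: [0.4717, 0.2508, 0.1959]
tool_rot: [[0.159, 0.987, -0.0], [0.987, -0.159, -0.0], [-0.0, -0.0, -1.0]]
ft_force: [0.4, 0.4, -3.6]
finger_gap: 0.025
gripper_force: 60.4
```

```bash
python3 - <<'E'
from h import *
o=monitor.get_obs();P=vision.camera_params("wrist");a=vision.read_camera("wrist");cv2.imwrite("pics/w9.png",a)
to([.5755,-.0319,.2],np.pi/2-.1)
R=np.array(o["tool_rot"]);T=np.array(o["tcp_pos"])
for dx in(.013,-.013):print(proj(P,T+R@np.array([dx,0,-.023])).round(1),end=" ")
print([proj(P,T+R@np.array([x,y,.013])).round(1).tolist() for x,y in((.046,0),(0,.046),(0,-.046))])
np.set_printoptions(linewidth=250)
g=cv2.cvtColor(a,6)
print(g[150:330:3,279])
for r in range(196,224,4):print(r,g[r,200:360:4])
E
```

```text
t 15.15 tcp [0.4718 0.2508 0.196 ] yaw 1.4111 F [-1.   0.3 -3.5] gap 0.0251 tilt [-0.0001 -0.    ]
units: d [-0.4376  0.2456 -0.0067] rz -0.038
[277.2 261.4] [277.3 314.8] [[277.5, 172.3], [361.1, 255.7], [194.0, 255.7]]
[145 144 145 143 146 146 145 145  84 146  72 142  94  95  95  94  93  92  93  91  92  93  93  91  70 147 147 121 145 119  64  60  59  58  58  58  58  62  80  87  89  90  89  88  88  88  89  88  88  89  89  87  88  88  79  44  50  92  90  55]
196 [145 144 143 143 142 125 147 147 148 147 147 149 147 147 148 146  93  94  95  95  94  94  94  92  83 147 148 147 148 148 149 147 147 147 107 121 118 120 119 120]
200 [143 145 144 144 122 146 147 148 147 148 148 147 148 146 148  96  83  93  92  94  92  94  93  92  87 145 147 146 147 147 147 147 147 147 147 109 120 119 121 119]
204 [143 143 144 142 147 147 147 148 147 147 147 148 146 149 146  79  92  92  93  92  91  93  92  92  86 124 145 147 147 147 147 147 147 148 146 146 110 119 121 119]
208 [144 144 144 146 148 148 142 133 147 147 148 146 147 147 147 111  94  92  93  93  92  92  91  93  91 148 134 147 146 147 147 147 147 146 147 146 146 120 119 121]
212 [145 145 130 147  76 109 147 118  69  60 133 147 147 148 148 147  63  92  92  91  93  92  92  93  65 127 147 146 146 147 141  72  70  75  61 107 146 136 119 120]
216 [144 133 146 141  81  92  92  91 100 146  59 102 147 147 148 148 124  86  93  91  92  92  91  71 146 147 148 147 148 121  69 147 143  95 120 143 136 146 109 120]
220 [143 148 141  59  92  91  92  91  91  85 146  57 102 148 147 147 146 125  63  79  82  61  64 147 146 146 147 146  93  91 114  86  86  53  52  53  43 120 104 120]
```

```bash
python3 - <<'E'
from h import *
np.set_printoptions(linewidth=250)
a=cv2.imread("pics/w9.png");g=cv2.cvtColor(a,6).astype(int);P=vision.camera_params("wrist");o=monitor.get_obs()
pts=[]
for c in range(255,301,9):
    col=g[166:180,c];print(c,col)
for r in range(188,216,4):
    l=g[r,198:232];l0=198+int(np.argmin(l));rr=g[r,322:356];print(r,"L",l0,l.min(),"R",rr.tolist() if r%8==4 else "")
E
```

```text
255 [146 144 145 145 145 144 144 145 144 143 140 102  99 141]
264 [145 144 145 144 145 144 145 144 140  91  99 143 148 149]
273 [145 144 144 145 146 146 145 140  86  99 142 148 148 146]
282 [145 146 145 145 146 144 145 139  80  88 139 147 143  97]
291 [145 145 144 144 146 145 145 142 118  83 124 147 146 148]
300 [144 146 146 147 142 114  96  98  96  97  94  72 103 146]
188 L 231 96 R [140, 120, 97, 83, 93, 111, 117, 119, 120, 119, 120, 119, 119, 119, 121, 119, 119, 120, 119, 118, 119, 120, 119, 120, 137, 145, 147, 147, 147, 147, 147, 147, 147, 129]
192 L 226 94 R 
196 L 221 104 R [147, 146, 147, 147, 147, 147, 147, 148, 147, 147, 147, 146, 123, 93, 107, 119, 119, 120, 121, 119, 119, 120, 118, 119, 119, 120, 120, 120, 119, 119, 119, 120, 119, 119]
200 L 217 117 R 
204 L 213 132 R [147, 146, 147, 147, 147, 147, 147, 149, 147, 147, 148, 146, 148, 148, 146, 147, 147, 147, 146, 145, 139, 114, 110, 118, 120, 120, 119, 120, 121, 120, 121, 120, 120, 120]
208 L 226 109 R 
212 L 216 76 R [106, 87, 72, 69, 72, 71, 70, 69, 66, 71, 75, 74, 77, 70, 61, 60, 67, 79, 107, 132, 141, 145, 146, 147, 148, 147, 136, 122, 118, 118, 119, 119, 120, 120]
```

```bash
python3 - <<'E'
from h import *
from scipy.optimize import least_squares
P=vision.camera_params("wrist");o=monitor.get_obs()
p=[(255,178),(264,176),(273,175),(282,175),(291,175.7),(231.5,188.5),(226.5,192.5),(221.5,196.5),(217.5,200.5),(213.5,204.5),(324.5,188.5),(334.5,196.5),(343,204.5),(348.5,212.5)]
for dz in(.0115,.013,.0145):
    q=np.array([foot(P,o,u,dz)[:2] for u in p])
    s=least_squares(lambda v:np.hypot(*(q-v[:2]).T)-v[2],[0,0,.046]);f=least_squares(lambda v:np.hypot(*(q-v).T)-.046,[0,0])
    print(dz,s.x.round(4),(s.fun*1e3).round(1),f.x.round(4))
E
```

```text
0.0115 [0.0008 0.0004 0.0441] [ 0.   0.   0.  -0.   0.1  0.1 -0.1 -0.  -0.1  0.1 -0.1 -0.2  0.1  0. ] [-0.0015  0.0003]
0.013 [0.0001 0.0004 0.0445] [ 0.   0.   0.  -0.   0.1  0.1 -0.1 -0.  -0.1  0.1 -0.1 -0.2  0.1  0. ] [-0.0016  0.0003]
0.0145 [-0.0005  0.0003  0.045 ] [ 0.   0.   0.  -0.   0.1  0.1 -0.1 -0.  -0.1  0.1 -0.1 -0.2  0.1  0. ] [-0.0017  0.0003]
```

Request:
play_rows:
  rows: "-0.035 0.0196 0 0 0 0 -1;-0.0569 0.0319 0 0 0 0 -1;-0.0635 0.0356 0 0 0 0 -1;-0.0635 0.0356 0 0 0 0 -1;-0.0635 0.0356 0 0 0 0 -1;-0.0635 0.0356 0 0 0 0 -1;-0.0569 0.0319 0 0 0 0 -1;-0.035 0.0196 0 0 0 0 -1"

```text
clock: 15.95
tcp_pos: [0.5761, -0.0359, 0.1959]
tool_rot: [[0.162, 0.987, 0.0], [0.987, -0.162, -0.001], [-0.001, 0.0, -1.0]]
ft_force: [-1.3, 0.3, -3.6]
finger_gap: 0.0248
gripper_force: 60.3
```

Request:
play_rows:
  rows: "0 0 0 0 0 -0.02 -1;0 0 0 0 0 -0.018 -1;0 0 0 0 0 0 -1;0 0 0 0 0 0 -1;0 0 0 0 0 0 -1;0 0 0 0 0 0 -1;0 0 0 0 0 0 -1;0 0 0 0 0 0 -1"

```text
clock: 16.75
tcp_pos: [0.5754, -0.0318, 0.1961]
tool_rot: [[0.1, 0.995, 0.0], [0.995, -0.1, -0.0], [-0.0, 0.0, -1.0]]
ft_force: [0.9, 0.1, -4.2]
finger_gap: 0.0248
gripper_force: 60.2
```

```bash
python3 - <<'E'
from h import *
to([.5755,-.0319,.148],np.pi/2-.1)
print(np.round(monitor.get_obs()["qpos"],2))
E
```

```text
t 16.75 tcp [ 0.5754 -0.0318  0.1961] yaw 1.4709 F [ 0.9  0.1 -4.2] gap 0.0248 tilt [ 0.     -0.0001]
units: d [-0.0001  0.0002  0.0801] rz 0.0001
[ 0.2   0.49 -0.35  1.96  0.24  0.73 -0.39]
```

Request:
play_rows:
  rows: "0 0 0.015 0 0 0 -1;0 0 0.02 0 0 0 -1;0 0 0.02 0 0 0 -1;0 0 0.015 0 0 0 -1;0 0 0.008 0 0 0 -1;0 0 0.002 0 0 0 -1;0 0 0 0 0 0 -1;0 0 0 0 0 0 -1"

```text
clock: 17.55
tcp_pos: [0.5756, -0.032, 0.1483]
tool_rot: [[0.1, 0.995, 0.001], [0.995, -0.1, 0.0], [0.0, 0.001, -1.0]]
ft_force: [0.1, -0.9, -4.3]
finger_gap: 0.025
gripper_force: 60.3
```

Request:
play_rows:
  rows: "0 0 0.002 0 0 0 -1;0 0 0.002 0 0 0 -1;0 0 0.002 0 0 0 -1;0 0 0.002 0 0 0 -1;0 0 0.002 0 0 0 -1;0 0 0 0 0 0 -1;0 0 0 0 0 0 -1;0 0 0 0 0 0 -1"

```text
clock: 18.35
tcp_pos: [0.5754, -0.032, 0.1421]
tool_rot: [[0.1, 0.995, 0.0], [0.995, -0.1, -0.0], [-0.0, 0.0, -1.0]]
ft_force: [-0.8, -1.1, -3.2]
finger_gap: 0.0248
gripper_force: 60.3
```

Request:
play_rows:
  rows: "0 0 0.0015 0 0 0 -1;0 0 0.0015 0 0 0 -1;0 0 0.0015 0 0 0 -1;0 0 0 0 0 0 -1;0 0 0 0 0 0 -1;0 0 0 0 0 0 -1;0 0 0 0 0 0 -1;0 0 0 0 0 0 -1"

```text
clock: 19.15
tcp_pos: [0.5754, -0.032, 0.1393]
tool_rot: [[0.1, 0.995, -0.0], [0.995, -0.1, -0.0], [-0.0, -0.0, -1.0]]
ft_force: [0.0, 0.5, -4.2]
finger_gap: 0.025
gripper_force: 60.3
```

Request:
play_rows:
  rows: "0 0 0.0015 0 0 0 -1;0 0 0.0015 0 0 0 -1;0 0 0.0015 0 0 0 -1;0 0 0 0 0 0 -1;0 0 0 0 0 0 -1;0 0 0 0 0 0 -1;0 0 0 0 0 0 -1;0 0 0 0 0 0 -1"

```text
clock: 19.95
tcp_pos: [0.5754, -0.0318, 0.1366]
tool_rot: [[0.1, 0.995, -0.0], [0.995, -0.1, 0.0], [0.0, -0.0, -1.0]]
ft_force: [0.2, 3.0, -4.1]
finger_gap: 0.0248
gripper_force: 60.3
```

Request:
play_rows:
  rows: "0 0 0.0015 0 0 0 -1;0 0 0.001 0 0 0 -1;0 0 0 0 0 0 -1;0 0 0 0 0 0 -1;0 0 0 0 0 0 -1;0 0 0 0 0 0 -1;0 0 0 0 0 0 -1;0 0 0 0 0 0 -1"

```text
clock: 20.75
tcp_pos: [0.5754, -0.0319, 0.1351]
tool_rot: [[0.1, 0.995, 0.0], [0.995, -0.1, 0.0], [0.0, -0.0, -1.0]]
ft_force: [-0.5, 4.7, -2.7]
finger_gap: 0.0251
gripper_force: 60.6
```

Request:
play_rows:
  rows: "0.0008 0 0 0 0 0 -1;0 0 0.001 0 0 0 -1;0 0 0.001 0 0 0 -1;0 0 0 0 0 0 -1;0 0 0 0 0 0 -1;0 0 0 0 0 0 -1;0 0 0 0 0 0 -1;0 0 0 0 0 0 -1"

```text
clock: 21.55
tcp_pos: [0.5755, -0.0317, 0.1344]
tool_rot: [[0.1, 0.995, 0.0], [0.995, -0.1, -0.0], [-0.0, 0.0, -1.0]]
ft_force: [-2.2, 3.0, 6.0]
finger_gap: 0.0251
gripper_force: 61.7
```

Request:
play_rows:
  rows: "0 0 0 0 0 0.0125 -1;0 0 0 0 0 0.0125 -1;0 0 0 0 0 0.0125 -1;0 0 0 0 0 0.0125 -1;0 0 0 0 0 0.0125 -1;0 0 0 0 0 0.0125 -1;0 0 0 0 0 0 -1;0 0 0 0 0 0 -1"

```text
clock: 22.35
tcp_pos: [0.575, -0.0317, 0.1343]
tool_rot: [[0.216, 0.976, -0.001], [0.976, -0.216, -0.001], [-0.001, -0.0, -1.0]]
ft_force: [-2.8, 3.2, 5.8]
finger_gap: 0.0247
gripper_force: 61.4
```

Request:
play_rows:
  rows: "0 0 0 0 0 0.0125 -1;0 0 0 0 0 0.0125 -1;0 0 0 0 0 0.0125 -1;0 0 0 0 0 0.0125 -1;0 0 0 0 0 0.0125 -1;0 0 0 0 0 0.0125 -1;0 0 0 0 0 0 -1;0 0 0 0 0 0 -1"

```text
clock: 23.15
tcp_pos: [0.5752, -0.0318, 0.1343]
tool_rot: [[0.329, 0.944, -0.0], [0.944, -0.329, -0.001], [-0.001, -0.0, -1.0]]
ft_force: [-3.3, 2.6, 5.9]
finger_gap: 0.0245
gripper_force: 61.4
```

Request:
play_rows:
  rows: "0 0 0 0 0 0.0125 -1;0 0 0 0 0 0.0125 -1;0 0 0 0 0 0.0125 -1;0 0 0 0 0 0.0125 -1;0 0 0 0 0 0.0125 -1;0 0 0 0 0 0.0125 -1;0 0 0 0 0 0 -1;0 0 0 0 0 0 -1"

```text
clock: 23.95
tcp_pos: [0.5754, -0.0318, 0.1341]
tool_rot: [[0.438, 0.899, -0.0], [0.899, -0.438, -0.001], [-0.001, 0.0, -1.0]]
ft_force: [-1.5, 1.7, 5.1]
finger_gap: 0.0248
gripper_force: 61.4
```

Request:
play_rows:
  rows: "0 0 0 0 0 0.0125 -1;0 0 0 0 0 0.0125 -1;0 0 0 0 0 0.0125 -1;0 0 0 0 0 0.0125 -1;0 0 0 0 0 0.0125 -1;0 0 0 0 0 0.0125 -1;0 0 0 0 0 0 -1;0 0 0 0 0 0 -1"

```text
clock: 24.75
tcp_pos: [0.5755, -0.0318, 0.1339]
tool_rot: [[0.541, 0.841, 0.0], [0.841, -0.541, -0.0], [-0.0, 0.0, -1.0]]
ft_force: [-2.2, 0.8, 4.6]
finger_gap: 0.025
gripper_force: 61.3
```

Request:
play_rows:
  rows: "0 0 0 0 0 0.0125 -1;0 0 0 0 0 0.0125 -1;0 0 0 0 0 0.0125 -1;0 0 0 0 0 0.0125 -1;0 0 0 0 0 0.0125 -1;0 0 0 0 0 0.0125 -1;0 0 0 0 0 0 -1;0 0 0 0 0 0 -1"

```text
clock: 25.55
tcp_pos: [0.5754, -0.0314, 0.1338]
tool_rot: [[0.636, 0.772, -0.0], [0.772, -0.636, 0.0], [-0.0, -0.0, -1.0]]
ft_force: [-0.5, -0.0, -3.0]
finger_gap: 0.0246
gripper_force: 60.3
```

Request:
play_rows:
  rows: "0 0 0.001 0 0 0 -1;0 0 0.001 0 0 0 -1;0 0 0.001 0 0 0 -1;0 0 0 0 0 0 -1;0 0 0 0 0 0 -1;0 0 0 0 0 0 -1;0 0 0 0 0 0 -1;0 0 0 0 0 0 -1"

```text
clock: 26.35
tcp_pos: [0.5754, -0.0315, 0.1321]
tool_rot: [[0.636, 0.772, -0.0], [0.772, -0.636, 0.0], [-0.0, -0.0, -1.0]]
ft_force: [1.3, -0.2, -4.1]
finger_gap: 0.025
gripper_force: 60.3
```

```bash
python3 - <<'E'
from h import *
to([.5755,-.0315,.118],.88);print(np.round(monitor.get_obs()["wrist_torque"],3))
E
```

```text
t 26.35 tcp [ 0.5754 -0.0315  0.1321] yaw 0.8817 F [ 1.3 -0.2 -4.1] gap 0.025 tilt [-0.  0.]
units: d [0.0001 0.0001 0.0236] rz 0.0011
[ 0.024 -0.007  0.024]
```

Request:
play_rows:
  rows: "0 0 0.002 0 0 0 -1;0 0 0.002 0 0 0 -1;0 0 0.002 0 0 0 -1;0 0 0.002 0 0 0 -1;0 0 0.002 0 0 0 -1;0 0 0 0 0 0 -1;0 0 0 0 0 0 -1;0 0 0 0 0 0 -1"

```text
clock: 27.15
tcp_pos: [0.5755, -0.0315, 0.1262]
tool_rot: [[0.636, 0.772, 0.0], [0.772, -0.636, -0.0], [-0.0, 0.0, -1.0]]
ft_force: [0.1, -0.2, -4.3]
finger_gap: 0.0249
gripper_force: 60.3
```

Request:
play_rows:
  rows: "0 0 0.002 0 0 0 -1;0 0 0.002 0 0 0 -1;0 0 0.002 0 0 0 -1;0 0 0.002 0 0 0 -1;0 0 0.002 0 0 0 -1;0 0 0.0015 0 0 0 -1;0 0 0 0 0 0 -1;0 0 0 0 0 0 -1"

```text
clock: 27.95
tcp_pos: [0.5755, -0.0315, 0.1192]
tool_rot: [[0.636, 0.772, -0.0], [0.772, -0.636, 0.0], [-0.0, -0.0, -1.0]]
ft_force: [0.3, 0.2, -4.2]
finger_gap: 0.0249
gripper_force: 60.3
```

Request:
play_rows:
  rows: "0 0 0.001 0 0 0 -1;0 0 0.001 0 0 0 -1;0 0 0.001 0 0 0 -1;0 0 0.0008 0 0 0 -1;0 0 0 0 0 0 -1;0 0 0 0 0 0 -1;0 0 0 0 0 0 -1;0 0 0 0 0 0 -1"

```text
clock: 28.75
tcp_pos: [0.5755, -0.0315, 0.1171]
tool_rot: [[0.636, 0.772, 0.0], [0.772, -0.636, -0.0], [0.0, 0.0, -1.0]]
ft_force: [-0.6, 0.1, 1.7]
finger_gap: 0.0248
gripper_force: 60.7
```

Request:
play_rows:
  rows: "0 0 0 0 0 0 -0.4;0 0 0 0 0 0 -0.2;0 0 0 0 0 0 0.1;0 0 0 0 0 0 0.3;0 0 0 0 0 0 0.3;0 0 0 0 0 0 0.3;0 0 -0.01 0 0 0 0.3;0 0 -0.03 0 0 0 0.3"

```text
clock: 29.55
tcp_pos: [0.5746, -0.0315, 0.1402]
tool_rot: [[0.636, 0.772, -0.003], [0.772, -0.636, -0.0], [-0.002, -0.002, -1.0]]
ft_force: [0.3, 1.1, 0.2]
finger_gap: 0.0554
gripper_force: 0.0
```

Request:
play_rows:
  rows: "0 0 -0.05 0 0 0 0.3;0 0 -0.05 0 0 0 0.3;0 0 -0.05 0 0 0 0.3;0 0 -0.04 0 0 0 0.3;0 0 -0.02 0 0 0 0.3;0 0 0 0 0 0 0.3;0 0 0 0 0 0 0.3;0 0 0 0 0 0 0.3"

```text
clock: 30.35
tcp_pos: [0.5747, -0.0316, 0.2656]
tool_rot: [[0.636, 0.772, -0.002], [0.772, -0.636, -0.0], [-0.001, -0.002, -1.0]]
ft_force: [0.1, -0.9, 0.4]
finger_gap: 0.0554
gripper_force: 0.0
```

```bash
python3 - <<'E'
from h import *
o=monitor.get_obs();P=vision.camera_params("wrist");a=vision.read_camera("wrist");cv2.imwrite("pics/w10.png",a);s=vision.read_camera("side");cv2.imwrite("pics/s10.png",s)
to([.5755,-.0315,.25],.88)
S=vision.camera_params("side")
print("side: grip top",proj(S,[.5755,-.0315,.139]).round(1),"disc rim L/R z.103",proj(S,[.5295,-.0315,.103]).round(1),proj(S,[.6215,-.0315,.103]).round(1),"near rim",proj(S,[.5755,-.0775,.103]).round(1),"near rim bottom",proj(S,[.5755,-.0775,.097]).round(1),"collar near base",proj(S,[.5755,-.0575,.048]).round(1))
np.set_printoptions(linewidth=250)
g=cv2.cvtColor(s,6);c=proj(S,[.5755,-.0315,.139]);x=int(c[0]);print(x,int(c[1]));print(g[int(c[1])-16:int(c[1])+60,x].tolist())
y=int(proj(S,[.5755,-.0315,.103])[1]);print(y,g[y,x-45:x+46].tolist())
t=vision.read_camera("top");cv2.imwrite("pics/t10.png",t)
E
```

```text
t 30.45 tcp [ 0.5749 -0.0315  0.2657] yaw 0.8818 F [ 0.6 -0.4  0.2] gap 0.0557 tilt [-0.0022  0.    ]
units: d [0.0007 0.0008 0.0261] rz 0.0011
side: grip top [277.5 187.5] disc rim L/R z.103 [253.9 205.1] [301.9 203.6] near rim [278.6 216.4] near rim bottom [278.6 219.3] collar near base [278.9 235.9]
277 187
[164, 165, 165, 165, 165, 164, 165, 165, 164, 165, 165, 165, 165, 163, 149, 117, 97, 94, 95, 98, 111, 133, 136, 115, 99, 95, 95, 94, 93, 94, 94, 93, 93, 92, 92, 91, 93, 103, 122, 137, 139, 136, 137, 146, 154, 161, 154, 128, 99, 80, 66, 62, 62, 62, 62, 62, 62, 61, 59, 60, 60, 60, 61, 59, 57, 53, 53, 65, 75, 78, 87, 99, 105, 111, 127, 137]
204 [166, 165, 165, 165, 165, 165, 165, 165, 165, 165, 165, 165, 165, 164, 164, 165, 165, 165, 165, 164, 165, 163, 152, 126, 105, 101, 96, 94, 96, 94, 96, 101, 101, 100, 95, 112, 131, 107, 90, 86, 86, 86, 87, 88, 89, 92, 94, 87, 83, 83, 82, 82, 82, 85, 94, 103, 95, 79, 74, 68, 67, 75, 81, 86, 84, 77, 83, 105, 137, 158, 164, 165, 165, 165, 165, 165, 165, 165, 165, 165, 165, 165, 165, 165, 164, 164, 165, 165, 165, 165, 165]
```

```bash
python3 -c "
from h import *
print(workorder.close_job())"
```

```text
the job is handed in; nothing more can be done
None
```

The job is handed in at about 30 s of the 72 s allowed: the key dropped into its slot. The carousel turned over the key and went home on the shoulder at the expected height, upright and let go. The arm never went near the three vials.

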